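# Stand the long column up against the stop

## Robot

A 7-joint arm with a two-finger parallel gripper is mounted at the origin on a cart in front of the work surface, level with it; the furniture and walls round the work are solid. World frame = base frame: x ahead of the robot, y to its left, z up, the work surface at z = 0. Lengths are in m, angles in rad, forces in N, time in s.
With the tool pointing down it reaches from about 0.4 to 0.85 m from the base axis. Payload 10.4 kg.
Tool frame: the origin (TCP) lies midway between the tips of the shut fingers; the grasp point (between the pads) lies 19 mm behind it; z points along the fingers, y is the line along which they close (so a half turn about z gives the same grasp; the last joint's range is limited). The gripper opens to 87 mm and grips with 3 to 60 N. Pads are 19 mm wide; open, the fingers measure 117 mm over their backs; the gripper's body (75 mm by 190 mm) begins 51 mm behind the grasp point.
Start: joints at [-0.023, 0.332, -0.065, 1.46, 0.022, 1.35, -0.088], TCP at [0.625, 0, 0.223] pointing down, gripper open.
Joint ranges: [-2.6, 2.6], [-0.5, 2.12], [-1.47, 1.34], [0.16, 2.42], [-1.27, 4.41], [0.06, 2.06], [-2.6, 2.6]. Speed limits (rad/s): [2.22, 2.22, 2.79, 2.79, 3.14, 3.14, 3.14].

## Interface

Orientations are given as a unit quaternion [x, y, z, w].
In Python, from bench import r gives the robot as it stands.
- The arm moves only by the tool arm_command, never from a script. Its arguments are lists of equal length, an entry for each row: "xyz": the shift along the world's x, y, z in m, a list of three; "rot": the turn, a rotation vector about the world's x, y, z in rad, a list of three. In form: {"xyz": [[tx, ty, tz], ...], "rot": [[ax, ay, az], ...]}. A call has 1 to 20 rows; each row is the pose to reach, as a shift and turn from the pose commanded when the call began; what a row does not reach only later rows make up. A row lasts 1/12 s, in which the tool goes at most 41.7 mm and 7.16 degrees, less where a joint would pass 70% of its speed; a pose out of reach is approached as far as the arm can. A call with a gripper value outside its range is refused whole. "grip" is the opening, from 0 (shut) to 1 (fully open), set as the call begins (left out, the last holds). The fingers move at their own pace and stop on an object; "squeeze" is the grip in N (left out, the last holds). Time passes only in rows, so rows that repeat a pose let the fingers close. It gives the time, the measured TCP pose, the force, the opening and the grip force at its end, in the units of the state.
- r.read_state(): the state, without advancing time (a new reading comes with each control period).
- r.camera(name): name is "scene" or "side" or "wrist"; returns the picture (480x640x3 uint8, red, green, blue); there is no depth.
- r.camera_model(name): a dict with "fx", "fy", "cx", "cy" (pixels), "k1" (the pictures are not rectified: a ray, as slopes to the right and down, at radius r is drawn at 1 + k1 r^2 times it, then the intrinsics apply), "T" (4x4, takes a point from camera to world coordinates). Camera axes: x right, y up, looking along -z (the intrinsics and any distortion apply to the point x, -y, -z); pixel columns grow to the right and rows downward; lengths in m; the calibration is good to about 2 mm. A picture is of the moment at which its call begins: read the wrist's pose just before it. camera_model takes no time and is no camera call; for the wrist camera it gives the pose at the moment of the call.
- r.close_job(): hands the job in; it is judged then, once.
Trained networks look in the newest picture that a camera, given by its name, has taken for a name from the list of things; names that differ only in an ending like _2 or _b are one class to them, and where a whole thing is asked for, a point or a joint stands for the part that bears it (a point fixed in the world has none). Each returns a list of dicts, best first, with "conf" (0 to 1); they miss things now and then, are a little off and sometimes report something else, mostly with a low value. They report only what shows in the picture. A call takes as long as a camera call. They do not tell look-alikes from the thing itself.
- r.look_for(label, camera): "at" ([x, y, z] in m, in the coordinates of the camera as it stood for that picture, good to about 4 mm: the middle of the surface that is visible of it).
- r.spot_point(label, camera): "at" ([x, y, z] in m, in the coordinates of the camera as it stood for that picture, good to about 4 mm: a listed point, or the origin of a listed thing).
The state is a dict: "time": time; "joint_positions": joint angles; "joint_vel": joint speeds; "joint_torque": joint torques, N m; "ee_pos": TCP position; "eef_rot": TCP orientation; "ft_force": force on the tool from outside, world axes, zero at the start; "torque": the same for the moment, N m; "width": finger opening in m; "grip_force": force on a finger pad.
Only numpy, scipy, OpenCV 4.12 (cv2) and the standard library are available. Lean on these libraries where they do the work, as an engineer would, in place of code of your own. Each camera call takes 0.05 s, during which the arm holds its last target. There are 200 camera calls.

## Task

Two packed columns lie on the bench with their hexagonal feet towards the metal stop. Slide the longer one along the bench until its foot butts against the stop, then raise it by lifting its head end, with the foot kept down on the bench against the stop, until it stands upright there on its foot, and let go. Leave the shorter column and the two white vials alone.

Things in the scene. Friction and masses are not known exactly. Their poses are not given: they have to be found in the camera images.
- column_long: The longer column, 0.4 kg, 150 mm long plus an 11 mm nipple. Foot: steel hexagon nut 40 mm across flats, 25 mm long, lying on a flat (does not roll). White tube, 35 mm diameter. Head: round steel cap, 40 mm diameter, 34 mm long; grip it across, 133 mm from the foot face; at 12 N grip it turns between the fingers. Origin: centre of the foot face, 20 mm up when lying. x axis: from foot to head.
- column_short: The shorter column, to be left alone: same parts and diameters, but 100 mm long plus the nipple. Origin: centre of its foot face; x axis from foot to head. It lies beside the longer one, left or right of it, about 150 mm from axis to axis.
- stop: Fixed aluminium angle bracket; upright front face 300 mm long, 55 mm high, 8 mm thick, 50 mm deep with the flange behind. Origin: middle of the face's lower edge, at bench height. x axis: level, square into the face, away from the columns; y along the face, z up. The columns lie in front (negative x), square to it within 6 degrees, feet 20 to 40 mm off, about 75 mm either side of the middle.
- vial_a: A white plastic vial, 25 mm diameter, 61 mm tall, standing left of the work; origin under its centre. A bystander.
- vial_b: Another such vial, standing left of the work; origin under its centre. A bystander.
Things that resemble listed ones, but are neither listed nor needed, are in the scene too. What is shaped like the column_long but blue or turquoise is not meant.

How it is judged:
On the way, in this order (a step that is already met when the one before it is completed fails the run):
1. the long column, still lying, has been slid until its foot is against the stop (foot centre within 12 mm of the face) (x of column_long in the frame of stop above -0.012 m and y of column_long in the frame of stop between -0.13 and 0.13 m and angle between column_long's own x axis and vertical above 1.1 rad), for 0.1 s.
2. the long column is half raised (leaning 20 to 55 degrees from vertical) with its foot still at the stop (foot centre within 40 mm of the face) (x of column_long in the frame of stop above -0.04 m and y of column_long in the frame of stop between -0.13 and 0.13 m and angle between column_long's own x axis and vertical between 0.35 and 0.96 rad), for 0.1 s.
At the end, for the whole second after the job is handed in: The long column stands on its foot on the bench, head up, within 6 degrees of vertical and at rest, in front of the stop: foot centre at most 40 mm from the face (20 mm when it touches) and within 130 mm of the face's middle (x of column_long in the frame of stop between -0.04 and -0.005 m and y of column_long in the frame of stop between -0.13 and 0.13 m and angle between column_long's own x axis and vertical below 0.1 rad and height (world z) of column_long below 0.01 m and linear speed of column_long below 0.02 m/s and angular speed of column_long below 0.2 rad/s).
It fails at once if the long column's foot is lifted off the bench (foot centre more than 45 mm up) (height (world z) of column_long above 0.045 m).
It fails at once if the short column is moved more than 20 mm (distance of column_short from where it was at the start of the episode above 0.02 m).
It fails at once if a vial is moved more than 20 mm or tipped (distance of any of vial_a, vial_b from where it was at the start of the episode above 0.02 m or angle between any of vial_a, vial_b's own z axis and vertical above 0.3 rad).
It also fails if it takes over 43 s, if anything falls off the work surface, if the arm or the gripper's body presses on something with over 40 N, if the wrist force passes 120 N, or if a joint passes its speed limit or range.

## Working session

There is one attempt and no reset: what is moved stays moved. The work goes in short steps, Python scripts to look and compute and a tool call to move; the robot and the scene stay as the last step left them, time stands still between calls to the robot, and variables do not carry over. Pictures are saved under pics/ and viewed, at most 10 in all, crops included, and the job is handed in when it is done.

Besides the shell and the picture viewer there is one more tool, called after "Request:" as a command line: name --argument value ..., lists and objects as JSON in quotes. arm_command: Moves the arm, as the interface text tells. Its arguments: {"type":"object","properties":{"xyz":{"type":"array"},"rot":{"type":"array"},"grip":{"type":"number"},"squeeze":{"type":"number"}},"required":["xyz","rot"]}

```bash
mkdir -p pics; cat > h.py <<'E'
from bench import r
import numpy as np, cv2
def snap(c,fn):
    im=r.camera(c); cv2.imwrite('pics/'+fn,im[:,:,::-1]); return im
def world(c,p):
    T=np.array(r.camera_model(c)["T"]); return (T@np.r_[p,1])[:3]
def ray(c,u,v):
    m=r.camera_model(c); xd=(u-m['cx'])/m['fx']; yd=(v-m['cy'])/m['fy']
    x,y=xd,yd
    for _ in range(20):
        f=1+m['k1']*(x*x+y*y); x,y=xd/f,yd/f
    T=np.array(m['T']); return T[:3,3],T[:3,:3]@np.array([x,-y,-1])
def onz(c,u,v,z):
    o,d=ray(c,u,v); return o+d*(z-o[2])/d[2]
def proj(c,P):
    m=r.camera_model(c); T=np.array(m['T']); p=T[:3,:3].T@(np.array(P)-T[:3,3])
    x,y=p[0]/-p[2],-p[1]/-p[2]; f=1+m['k1']*(x*x+y*y)
    return [round(float(m['fx']*x*f+m['cx'])),round(float(m['fy']*y*f+m['cy']))]
E
python3 - <<'E'
from h import *
np.set_printoptions(precision=4,suppress=True)
for c in ("scene","side","wrist"):
    snap(c,c+"0.png")
    for l in ("column_long","column_short","stop","vial_a"):
        for f in (r.look_for,r.spot_point):
            for d in f(l,c)[:4]:
                w=world(c,d['at']); print(c,f.__name__,l,round(d['conf'],2),w,proj(c,w))
print(r.read_state())
E
```

```text
scene call column_long 0.93 [0.5476 0.2372 0.0331] [313, 252]
scene call column_long 0.84 [0.5327 0.0845 0.0355] [395, 228]
scene call column_long 0.73 [ 0.3458 -0.0113  0.0328] [509, 281]
scene call column_long 0.95 [0.6253 0.0803 0.0204] [371, 204]
scene call column_long 0.94 [0.5656 0.1546 0.022 ] [351, 235]
scene call column_long 0.91 [0.4222 0.0116 0.018 ] [466, 262]
scene call column_short 0.83 [ 0.5673 -0.0572  0.0333] [450, 195]
scene call stop 0.66 [0.6464 0.0237 0.0339] [391, 184]
scene call stop 0.86 [0.6484 0.0027 0.0004] [398, 194]
scene call vial_a 0.81 [0.5251 0.4238 0.0396] [210, 297]
scene call vial_a 0.55 [0.6223 0.4293 0.0386] [190, 258]
scene call vial_a 0.95 [0.5346 0.4249 0.0011] [212, 309]
scene call vial_a 0.86 [0.63   0.4258 0.0031] [194, 269]
side call column_long 0.91 [0.5466 0.089  0.0344] [338, 199]
side call column_long 0.78 [0.5576 0.2345 0.0349] [326, 262]
side call column_long 0.74 [ 0.3595 -0.0075  0.0327] [429, 171]
side call column_long 0.73 [0.5363 0.433  0.0597] [326, 364]
side call column_long 0.94 [0.5685 0.155  0.0194] [324, 230]
side call col
[... 1026 characters left out ...]
l column_short 0.66 [ 0.6247 -0.0615  0.0228] [319, 267]
wrist call stop 0.63 [0.6696 0.0379 0.006 ] [359, 179]
wrist call stop 0.72 [ 0.6436  0.0108 -0.0018] [335, 202]
{'time': 1.35, 'joint_positions': array([-0.0226,  0.3322, -0.0647,  1.4601,  0.0216,  1.3499, -0.0885]), 'joint_vel': array([-0.0005, -0.0019, -0.0005, -0.0003, -0.0014,  0.0007,  0.0005]), 'joint_torque': array([ -0.0003, -62.3022,   0.0242, -39.0116,  -0.0611,   0.0315,
         0.0001]), 'ee_pos': array([0.625 , 0.    , 0.2226]), 'eef_rot': array([0.7071, 0.7071, 0.    , 0.    ]), 'ft_force': array([-0.3663,  0.4192, -0.7773]), 'torque': array([-0.0117, -0.0069, -0.0516]), 'grip_force': 0.0, 'width': 0.08698910513327965}
```

View pics/scene0.png

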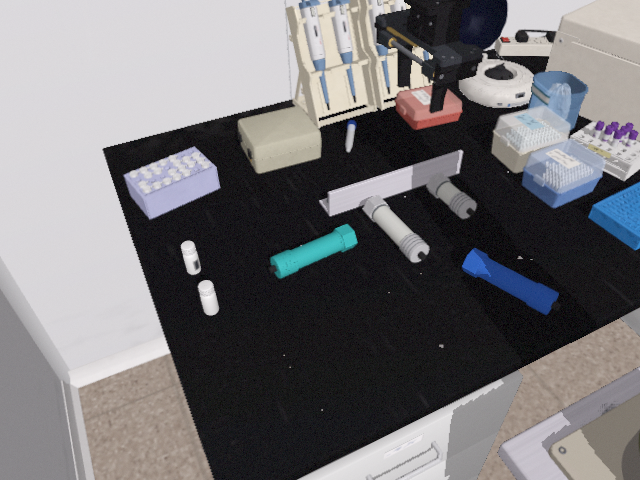

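View pics/wrist0.png

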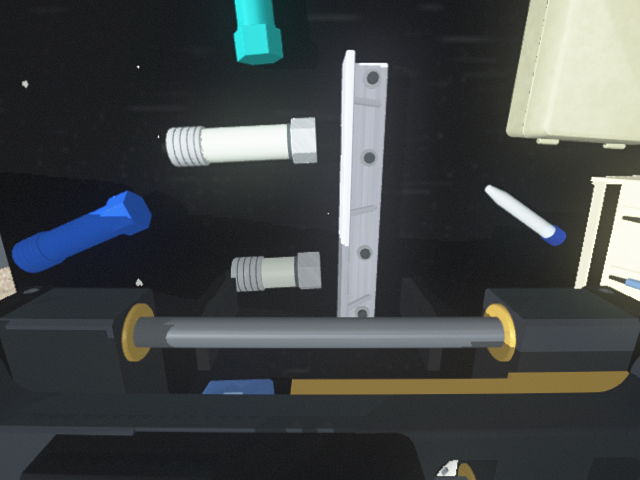

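```bash
python3 - <<'E'
from h import *
np.set_printoptions(precision=4,suppress=True)
c='wrist'
for u,v,z in ((345,65,0),(340,240,0),(352,50,.055),(350,245,.055),(316,118,.02),(316,162,.02),(303,140.5,.02),(187,146,.02),(168,147,.02),(320,268,.02)): print(u,v,onz(c,u,v,z))
print(r.camera_model(c)['T'])
im=cv2.imread('pics/wrist0.png')[90:300,140:400]
cv2.imwrite('pics/w0c.png',cv2.resize(im,None,fx=2.8,fy=2.8,interpolation=2))
E
```

```text
345 65 [0.6523 0.1559 0.    ]
340 240 [ 0.6505 -0.035   0.    ]
352 50 [0.6543 0.1569 0.055 ]
350 245 [ 0.6572 -0.0243  0.055 ]
316 118 [0.622 0.102 0.02 ]
316 162 [0.6219 0.0576 0.02  ]
303 140.5 [0.6083 0.0796 0.02  ]
187 146 [0.4856 0.0743 0.02  ]
168 147 [0.4652 0.0734 0.02  ]
320 268 [ 0.6264 -0.0632  0.02  ]
[[ 1.     -0.0004 -0.0003  0.6244]
 [ 0.0004  0.9592  0.2826  0.0779]
 [ 0.0002 -0.2826  0.9592  0.3858]
 [ 0.      0.      0.      1.    ]]
```

View pics/w0c.png

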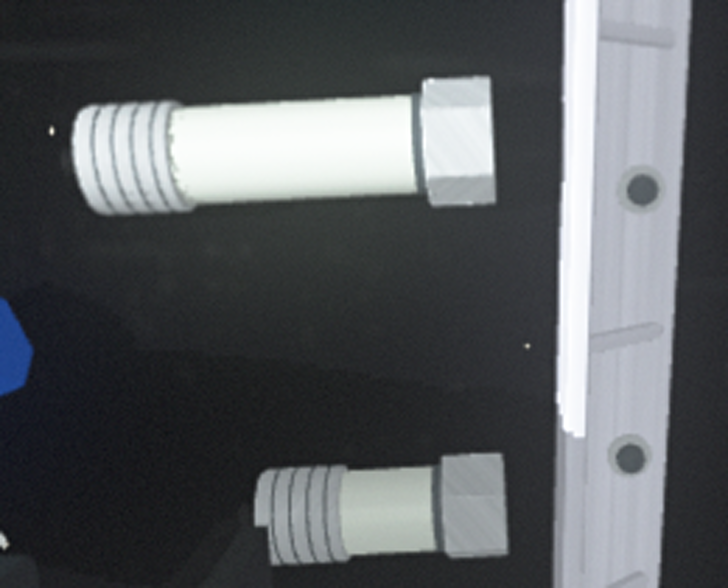

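Request:
arm_command --xyz '[[-0.03,0.015,-0.01],[-0.06,0.03,-0.03],[-0.09,0.045,-0.05],[-0.12,0.06,-0.07],[-0.136,0.0745,-0.09],[-0.136,0.0745,-0.1],[-0.136,0.0745,-0.1],[-0.136,0.0745,-0.1],[-0.136,0.0745,-0.1],[-0.136,0.0745,-0.1],[-0.136,0.0745,-0.1],[-0.136,0.0745,-0.1],[-0.136,0.0745,-0.1],[-0.136,0.0745,-0.1],[-0.136,0.0745,-0.1],[-0.136,0.0745,-0.1]]' --rot '[[0,0,-0.11],[0,0,-0.22],[0,0,-0.33],[0,0,-0.44],[0,0,-0.55],[0,0,-0.66],[0,0,-0.77],[0,0,-0.88],[0,0,-0.99],[0,0,-1.1],[0,0,-1.21],[0,0,-1.32],[0,0,-1.43],[0,0,-1.527],[0,0,-1.527],[0,0,-1.527]]' --grip 1 --squeeze 12

```text
time: 2.68
ee_pos: [0.4891, 0.0746, 0.1227]
eef_rot: [1.0, 0.023, 0.0, 0.0]
ft_force: [-0.3, 0.2, 0.1]
width: 0.0872
grip_force: 0.0
```

```bash
python3 - <<'E'
from h import *
np.set_printoptions(precision=4,suppress=True)
c='wrist'; snap(c,'w1.png'); s=r.read_state(); print(s['time'],s['ee_pos'],s['eef_rot'],s['joint_positions'])
for l in ("column_long","stop"):
  for d in r.spot_point(l,c)[:3]:
    w=world(c,d['at']); print(l,round(d['conf'],2),w,proj(c,w))
for P in ((.489,.0745,.04),(.622,.0803,.02),(.65,.08,0),(.465,.0734,.02)): print(P,proj(c,P))
E
```

```text
2.7333 [0.4891 0.0746 0.1226] [0.9997 0.0237 0.0001 0.    ] [-0.2196  0.1329 -0.026   1.9225  0.004   1.0862 -1.7705]
column_long 0.72 [0.62   0.0821 0.0239] [317, 63]
column_long 0.57 [0.5645 0.1536 0.0187] [220, 140]
column_long 0.56 [0.4267 0.0091 0.0221] [390, 311]
stop 0.55 [0.6457 0.0077 0.0001] [416, 39]
(0.489, 0.0745, 0.04) [319, 246]
(0.622, 0.0803, 0.02) [319, 61]
(0.65, 0.08, 0) [321, 27]
(0.465, 0.0734, 0.02) [319, 266]
```

View pics/w1.png

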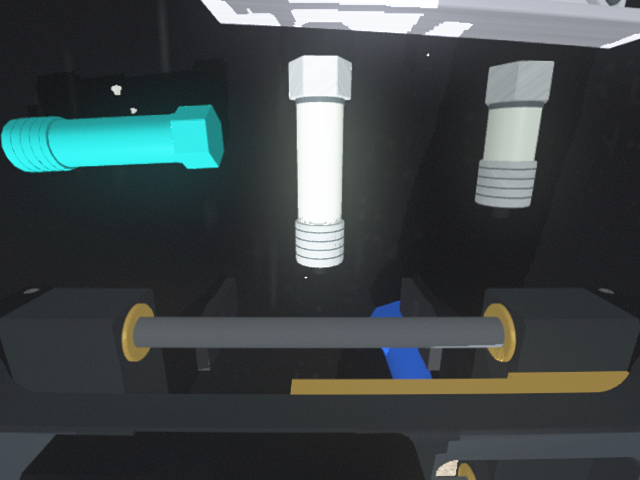

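Request:
arm_command --xyz '[[0,0,-0.02],[0,0,-0.04],[0,0,-0.06],[0,0,-0.08],[0,0,-0.095],[0,0,-0.108],[0,0,-0.115],[0,0,-0.118],[0,0,-0.118]]' --rot '[[0,0,0],[0,0,0],[0,0,0],[0,0,0],[0,0,0],[0,0,0],[0,0,0],[0,0,0],[0,0,0]]'

```text
time: 3.58
ee_pos: [0.4888, 0.0745, 0.0043]
eef_rot: [1.0, 0.022, -0.0, 0.0]
ft_force: [0.1, 0.1, -0.4]
width: 0.0869
grip_force: 0.0
```

Request:
arm_command --xyz '[[0,0,0],[0,0,0],[0,0,0],[0,0,0],[0,0,0],[0,0,0],[0,0,0],[0,0,0],[0,0,0],[0,0,0]]' --rot '[[0,0,0],[0,0,0],[0,0,0],[0,0,0],[0,0,0],[0,0,0],[0,0,0],[0,0,0],[0,0,0],[0,0,0]]' --grip 0 --squeeze 20

```text
time: 4.42
ee_pos: [0.489, 0.0745, 0.0046]
eef_rot: [1.0, 0.022, -0.0, 0.0]
ft_force: [-1.3, 0.5, 1.7]
width: 0.0394
grip_force: 20.0
```

Request:
arm_command --xyz '[[0.003,0,0],[0.006,0,0],[0.009,0,0],[0.012,0,0],[0.015,0,0],[0.018,0,0],[0.021,0,0],[0.023,0,0],[0.023,0,0]]' --rot '[[0,0,-0.01],[0,0,-0.02],[0,0,-0.03],[0,0,-0.04],[0,0,-0.05],[0,0,-0.06],[0,0,-0.06],[0,0,-0.06],[0,0,-0.06]]'

```text
time: 5.17
ee_pos: [0.5106, 0.0748, 0.0045]
eef_rot: [1.0, -0.008, -0.002, 0.0]
ft_force: [-8.3, 0.5, 10.9]
width: 0.0392
grip_force: 20.0
```

Request:
arm_command --xyz '[[0.001,0,0],[0.002,0,0],[0.003,0,0],[0.004,0,0],[0.005,0,0],[0.005,0,0]]' --rot '[[0,0,0],[0,0,0],[0,0,0],[0,0,0],[0,0,0],[0,0,0]]'

```text
time: 5.67
ee_pos: [0.5152, 0.0748, 0.0045]
eef_rot: [1.0, -0.008, -0.002, 0.0]
ft_force: [-10.2, -0.4, 11.7]
width: 0.0393
grip_force: 20.0
```

Request:
arm_command --xyz '[[0.001,0,0],[0.002,0,0],[0.003,0,0],[0.004,0,0],[0.004,0,0]]' --rot '[[0,0,0],[0,0,0],[0,0,0],[0,0,0],[0,0,0]]'

```text
time: 6.08
ee_pos: [0.5166, 0.0747, 0.004]
eef_rot: [1.0, -0.008, -0.005, 0.0]
ft_force: [-20.6, -0.2, 20.9]
width: 0.0397
grip_force: 20.0
```

```bash
python3 - <<'E'
from h import *
np.set_printoptions(precision=4,suppress=True)
for c in ('scene','side','wrist'):
  im=snap(c,c+'2.png')
  for l in ("column_long","stop"):
   for d in r.spot_point(l,c)[:3]:
    w=world(c,d['at']); print(c,l,round(d['conf'],2),w,proj(c,w))
a=cv2.imread('pics/side2.png')[120:270,230:430]; b=cv2.imread('pics/wrist2.png')
cv2.imwrite('pics/c2.png',np.vstack([cv2.resize(a,(400,300),interpolation=2),cv2.resize(b,(400,300))]))
E
```

```text
scene column_long 0.95 [0.6488 0.0736 0.0197] [367, 196]
scene column_long 0.66 [0.5622 0.1558 0.0174] [351, 238]
scene column_long 0.57 [0.4236 0.0104 0.0192] [466, 261]
side column_long 0.82 [0.6514 0.0736 0.0184] [289, 193]
side column_long 0.72 [0.4248 0.011  0.0194] [398, 178]
side column_long 0.69 [0.568  0.15   0.0202] [325, 227]
side stop 0.74 [0.6504 0.0058 0.0003] [294, 172]
wrist column_long 0.93 [0.5655 0.1526 0.0192] [144, 210]
wrist stop 0.97 [ 0.6467  0.0078 -0.0031] [465, 16]
```

View pics/c2.png

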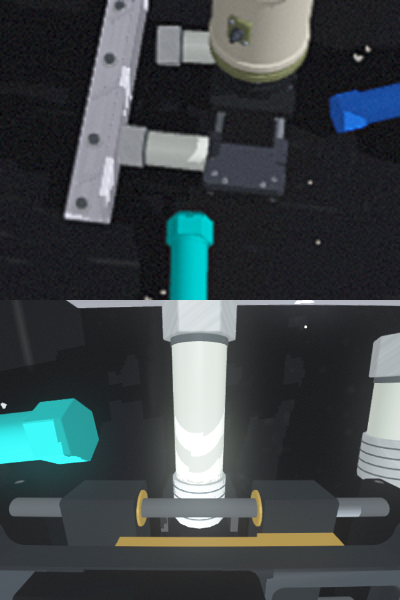

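Request:
arm_command --xyz '[[-0.001,0,0],[-0.002,0,0],[-0.003,0,0],[-0.0035,0,0.006],[-0.0038,0,0.012],[-0.0039,0,0.0175],[-0.0039,0,0.0228],[-0.0035,0,0.028],[-0.003,0,0.0335],[-0.002,0,0.039],[-0.0008,0,0.0441],[-0.0008,0,0.0441]]' --rot '[[0,0,0],[0,0,0],[0,0,0],[0,0,0],[0,0,0],[0,0,0],[0,0,0],[0,0,0],[0,0,0],[0,0,0],[0,0,0],[0,0,0]]' --squeeze 12

```text
time: 7.53
ee_pos: [0.5202, 0.0746, 0.0498]
eef_rot: [1.0, -0.008, -0.0, -0.0]
ft_force: [-7.9, -1.3, -1.6]
width: 0.0396
grip_force: 12.0
```

```bash
python3 - <<'E'
from h import *
np.set_printoptions(precision=4,suppress=True)
for c in ('scene','side'):
  im=snap(c,c+'3.png')
  for d in r.spot_point("column_long",c)[:2]:
    w=world(c,d['at']); print(c,round(d['conf'],2),w,proj(c,w))
a=cv2.imread('pics/side3.png')[120:270,230:430]; b=cv2.imread('pics/scene3.png')[120:270,310:510]
cv2.imwrite('pics/c3.png',np.hstack([cv2.resize(a,(400,300),interpolation=2),cv2.resize(b,(400,300),interpolation=2)]))
E
```

```text
scene 0.73 [0.4235 0.0098 0.0197] [467, 260]
scene 0.71 [0.5664 0.1552 0.0187] [350, 236]
side 0.82 [0.5682 0.1524 0.0214] [325, 228]
side 0.81 [0.6434 0.075  0.0234] [293, 192]
```

View pics/c3.png

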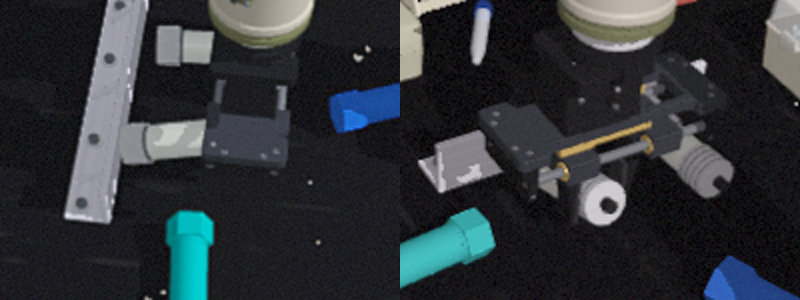

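Request:
arm_command --xyz '[[0.0015,0,0.005],[0.0031,0,0.0099],[0.005,0,0.0147],[0.0071,0,0.0193],[0.0095,0,0.0237],[0.0121,0,0.028],[0.015,0,0.032],[0.018,0,0.036],[0.0213,0,0.0397],[0.0248,0,0.0432],[0.0285,0,0.0465],[0.0323,0,0.0496],[0.0323,0,0.0496],[0.0323,0,0.0496]]' --rot '[[0,0,0],[0,0,0],[0,0,0],[0,0,0],[0,0,0],[0,0,0],[0,0,0],[0,0,0],[0,0,0],[0,0,0],[0,0,0],[0,0,0],[0,0,0],[0,0,0]]'

```text
time: 8.9
ee_pos: [0.5535, 0.0746, 0.0992]
eef_rot: [1.0, -0.008, 0.001, -0.0]
ft_force: [-2.4, 0.8, 2.4]
width: 0.0395
grip_force: 12.0
```

```bash
python3 - <<'E'
from h import *
np.set_printoptions(precision=4,suppress=True)
for c in ('scene','side'):
  im=snap(c,c+'4.png')
  for d in r.spot_point("column_long",c)[:3]:
    w=world(c,d['at']); print(c,round(d['conf'],2),w,proj(c,w))
a=cv2.imread('pics/side4.png')[120:270,230:430]; b=cv2.imread('pics/scene4.png')[120:270,310:510]
cv2.imwrite('pics/c4.png',np.hstack([cv2.resize(a,(400,300),interpolation=2),cv2.resize(b,(400,300),interpolation=2)]))
E
```

```text
scene 0.97 [0.5673 0.1555 0.0221] [350, 234]
scene 0.9 [0.4237 0.0108 0.0193] [466, 261]
scene 0.71 [0.6307 0.0746 0.0139] [372, 204]
side 0.79 [0.6315 0.0795 0.0119] [298, 198]
side 0.74 [0.569  0.153  0.0207] [324, 228]
side 0.73 [0.4255 0.0123 0.0174] [397, 179]
```

View pics/c4.png

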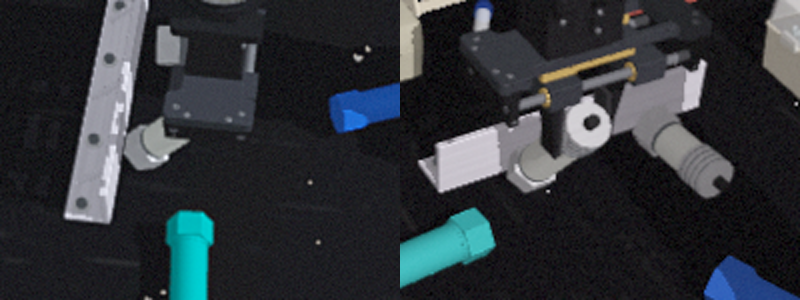

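Request:
arm_command --xyz '[[0.004,0,0.0028],[0.0083,0,0.0054],[0.0127,0,0.0078],[0.0173,0,0.01],[0.022,0,0.0119],[0.0269,0,0.0135],[0.0319,0,0.015],[0.037,0,0.0162],[0.0423,0,0.0171],[0.0477,0,0.0178],[0.0532,0,0.0182],[0.0587,0,0.0183],[0.0643,0,0.0181],[0.07,0,0.0177],[0.0757,0,0.0171],[0.0812,0,0.0163],[0.0812,0,0.0163],[0.0812,0,0.0163]]' --rot '[[0,0,0],[0,0,0],[0,0,0],[0,0,0],[0,0,0],[0,0,0],[0,0,0],[0,0,0],[0,0,0],[0,0,0],[0,0,0],[0,0,0],[0,0,0],[0,0,0],[0,0,0],[0,0,0],[0,0,0],[0,0,0]]'

```text
time: 10.6
ee_pos: [0.6346, 0.0746, 0.1153]
eef_rot: [1.0, -0.008, 0.001, -0.0]
ft_force: [-2.2, 0.8, 3.8]
width: 0.0394
grip_force: 12.0
```

```bash
python3 - <<'E'
from h import *
np.set_printoptions(precision=4,suppress=True)
for c in ('scene','side'):
  im=snap(c,c+'5.png')
  for d in r.spot_point("column_long",c)[:3]:
    w=world(c,d['at']); print(c,round(d['conf'],2),w,proj(c,w))
a=cv2.imread('pics/side5.png')[100:250,210:410]; b=cv2.imread('pics/scene5.png')[90:240,290:490]
cv2.imwrite('pics/c5.png',np.hstack([cv2.resize(a,(400,300),interpolation=2),cv2.resize(b,(400,300),interpolation=2)]))
E
```

```text
scene 0.89 [0.4243 0.0121 0.0199] [465, 260]
scene 0.78 [0.629  0.0734 0.0006] [372, 210]
scene 0.62 [0.5673 0.1577 0.0189] [349, 236]
side 0.8 [0.5696 0.1525 0.0184] [324, 229]
side 0.79 [0.4275 0.012  0.0165] [396, 179]
side 0.73 [0.63   0.0785 0.0012] [299, 200]
```

View pics/c5.png

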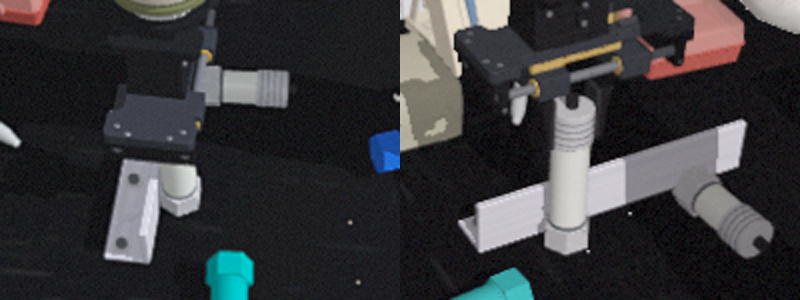

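Request:
arm_command --xyz '[[0,0,0],[0,0,0],[0,0,0],[0,0,0],[0,0,0],[0,0,0],[0,0,0],[0,0,0],[0,0,0],[0,0,0]]' --rot '[[0,0,0],[0,0,0],[0,0,0],[0,0,0],[0,0,0],[0,0,0],[0,0,0],[0,0,0],[0,0,0],[0,0,0]]' --grip 0.9

```text
time: 11.63
ee_pos: [0.6337, 0.0745, 0.1146]
eef_rot: [1.0, -0.008, 0.0, 0.0]
ft_force: [0.7, -0.5, -0.0]
width: 0.078
grip_force: 0.0
```

Request:
arm_command --xyz '[[0,0,0.01],[0,0,0.025],[0,0,0.04],[0,0,0.06],[0,0,0.08],[0,0,0.1],[0,0,0.11],[0,0,0.11],[0,0,0.11],[0,0,0.11]]' --rot '[[0,0,0],[0,0,0],[0,0,0],[0,0,0],[0,0,0],[0,0,0],[0,0,0],[0,0,0],[0,0,0],[0,0,0]]'

```text
time: 12.47
ee_pos: [0.6332, 0.0744, 0.2232]
eef_rot: [1.0, -0.008, -0.001, 0.0]
ft_force: [0.1, 0.2, -0.7]
width: 0.0783
grip_force: 0.0
```

```bash
python3 - <<'E'
from h import *
np.set_printoptions(precision=4,suppress=True)
for c in ('scene','side'):
  im=snap(c,c+'6.png')
  for d in r.spot_point("column_long",c)[:3]:
    w=world(c,d['at']); print(c,round(d['conf'],2),w,proj(c,w))
a=cv2.imread('pics/side6.png')[100:250,210:410]; b=cv2.imread('pics/scene6.png')[90:240,290:490]
cv2.imwrite('pics/c6.png',np.hstack([cv2.resize(a,(400,300),interpolation=2),cv2.resize(b,(400,300),interpolation=2)]))
E
```

```text
scene 0.93 [0.629  0.0753 0.0008] [371, 210]
scene 0.85 [0.4266 0.0128 0.0217] [464, 259]
scene 0.72 [0.5658 0.1527 0.0184] [352, 236]
side 0.92 [ 0.6307  0.0778 -0.0006] [299, 200]
side 0.83 [0.5667 0.1537 0.018 ] [325, 230]
side 0.64 [0.4269 0.0115 0.0187] [397, 179]
```

View pics/c6.png

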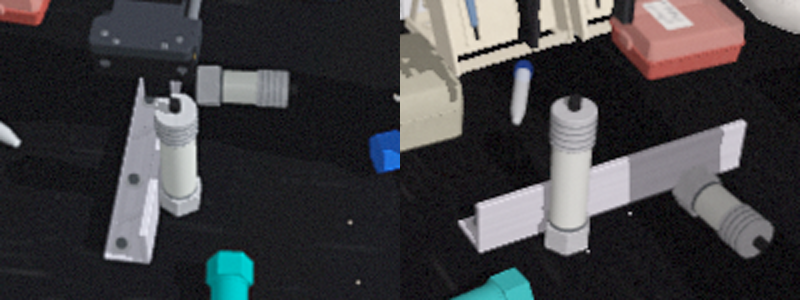

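The column stands free and upright at the stop, and the short column is undisturbed.

```bash
python3 -c "
from bench import r
print(r.close_job())"
```

```text
the job is handed in; nothing more can be done
None
```

The long column was slid to the stop, raised with its foot kept down, and released. It stands upright with its foot centre about 20 mm from the face, the short column and vials were not touched, and the job was handed in at about 12.5 s; no verdict was returned.

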